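Find and loosen the left-hand mill nut

ROBOT

A 6-joint arm with a two-finger parallel gripper is mounted at the origin on a cart in front of the work surface, level with it; the furniture and walls round the work are solid. World frame = base frame: x ahead of the robot, y to its left, z up, the work surface at z = 0. Lengths are in mm, angles in rad, forces in N, time in s.
With the tool pointing down it reaches from about 300 to 775 mm from the base axis. Payload 14.6 kg.
Tool frame: the origin (TCP) lies at the very end of the fingers, on their centre line; the grasp point (between the pads) lies 19 mm behind it; z points along the fingers, y is the line along which they close (so a half turn about z gives the same grasp; the last joint's range is limited). The gripper opens to 94 mm and grips with 3 to 60 N. Pads are 16 mm wide; open, the fingers measure 119 mm over their backs; the gripper's body (75 mm by 177 mm) begins 78 mm behind the grasp point.
Start: joints at [1.263, 0.3, 1.521, -0, 1.321, -0.067], TCP at [131.162, 534.122, 205.446] pointing down, gripper open.
Joint ranges: [-3.03, 3.03], [-0.79, 2.21], [0.23, 2.52], [-1.04, 4.18], [0, 3.07], [-2.55, 2.55]. Speed limits (rad/s): [2.22, 2.22, 2.57, 3.14, 3.14, 3.14].

INTERFACE

Orientations are given as [roll, pitch, yaw] about the fixed x, y, z axes, in that order (R = Rz(yaw) Ry(pitch) Rx(roll)).
In Python, from cell import manip, eyes, ticket gives the robot as it stands. The module is installed in compiled form; this text tells all that it offers.
- The arm moves only by the tool arm_command, never from a script. Its argument "plan" is a list of rows, each a list of 5 numbers: the opening, from -1 (shut) to 1 (fully open), then the shift along the tool's x, y, z in m, then the turn about the tool's z in rad. In form: [[jaw, dx, dy, dz, roll], ...]. A call has 1 to 20 rows; each row shifts and turns the commanded pose from where the row before left it, along the tool's axes as they then stand; what a row does not reach is not made up. A row lasts 1/8 s, in which the tool goes at most 62.5 mm and 10.7 degrees, less where a joint would pass 70% of its speed; a pose out of reach is approached as far as the arm can. A call is refused whole if a number of a shift passes 0.0625 or a number of a turn 0.188, either way. A call with a gripper value outside its range is refused whole. The fingers move at their own pace and stop on an object; "newtons" is the grip in N (left out, the last holds). Time passes only in rows, so rows that do not move let the fingers close. It gives the time, the measured TCP pose, the force, the opening and the grip force at its end, in the units of the state.
- manip.read_state(): the state, without advancing time (a new reading comes with each control period).
- eyes.camera(name): name is "side" or "top" or "wrist"; returns a dict with "img" (384x512x3 uint8, blue, green, red), "z_map" (384x512 float32, mm along the optical axis (not along the pixel's ray), 0 where there is no reading), "fx", "fy", "cx", "cy" (pixels), "dist" ([k1, k2, p1, p2, k3] as OpenCV has them; the pictures are not rectified), "eye" and "orientation" of the camera in the world. Camera axes: x right, y down, z forward; pixel columns grow to the right and rows downward; lengths in mm; the calibration is good to about 2 mm. A picture is of the moment at which its call begins.
- ticket.sign_off(): hands the job in; it is judged then, once.
The state is a dict: "clock": time; "joints": joint angles; "qd": joint speeds; "effort": joint torques, N m; "eef_pos": TCP position; "eef_rot": TCP orientation; "wrist_force": force on the tool from outside, world axes, zero at the start; "moment": the same for the moment, N m; "finger_gap": finger opening in mm; "finger_force": force on a finger pad.
Only numpy, scipy, OpenCV 4.12 (cv2) and the standard library are available. Lean on these libraries where they do the work, as an engineer would, in place of code of your own. Each camera call takes 0.05 s, during which the arm holds its last target. There are 200 camera calls.

TASK

Two herb mills look alike, but one runs backwards and its cutter nut has a left-hand thread; that is the cutter due for changing. Turn the nuts gently to learn which it is: the left-hand nut must first be felt to bind, firmly but without wringing the rubber coupling under it, when turned anticlockwise (seen from above); then reverse and back it off clockwise at least half a turn from its seat. The other nut must not be backed off more than a sixth of a turn while trying, and is left screwed home; at the end let go of everything, and do not disturb the things standing around.

Things in the scene. Friction and masses are not known exactly. Their poses are not given: they have to be found in the camera images.
- mill_1: herb mill fixed to the table: round white motor base 116 mm wide, 70 high, switch at its front (-x); on it a steel bowl 106 wide, rim 91 mm up, with a cutter under a black wing nut. Origin: centre of underside, z up. The two mills look the same: one has a left-hand thread (tightens anticlockwise from above), one a right-hand; which stands where varies and cannot be seen
- mill_2: herb mill fixed to the table: round white motor base 116 mm wide, 70 high, switch at its front (-x); on it a steel bowl 106 wide, rim 91 mm up, with a cutter under a black wing nut. Origin: centre of underside, z up. At the start each nut is from home to 0.3 rad (0.4 mm) short of home. Firm stop at the seat; the thread gives at least 1.9 turns
- nut_1 (a point): grip bar of mill_1's wing nut: 48 mm long (x of this point), 15 thick (y, the width to grip), from 18 mm below this point to 14 above; stud 9 mm thick sticks 5 mm out of its top; below it a flange 36 mm across. Turns with the nut. Home: 0.116 m above the mill's origin, on its z axis; rises 8 mm per turn of loosening. Thread friction about 0.06 N m either way
- nut_2 (a point): grip bar of mill_2's wing nut: 48 mm long (x of this point), 15 thick (y, the width to grip), from 18 mm below this point to 14 above; stud 9 mm thick sticks 5 mm out of its top; below it a flange 36 mm across. Turns with the nut. Home: 0.116 m above the mill's origin, on its z axis; rises 8 mm per turn of loosening. Thread friction about 0.06 N m either way
- cutter_1 (a point): tip of mill_1's cutter, 37 mm from the spindle axis, 85 mm up; unloaded it lies on the mill's +x. Only a rubber coupling, a 1.2 N m/rad torsion spring, keeps the spindle (cutter, stud, nut) from turning. Thread friction winds it 0.05 rad; a nut bound on its seat winds it on: above 0.09 rad (0.11 N m) it is bound, 0.2 rad (0.24 N m) is a firm check, beyond 0.4 rad (0.48 N m) the rubber tears
- cutter_2 (a point): tip of mill_2's cutter, 37 mm from the spindle axis, 85 mm up; unloaded it lies on the mill's +x. Only a rubber coupling, a 1.2 N m/rad torsion spring, keeps the spindle (cutter, stud, nut) from turning. Thread friction winds it 0.05 rad; a nut bound on its seat winds it on: above 0.09 rad (0.11 N m) it is bound, 0.2 rad (0.24 N m) is a firm check, beyond 0.4 rad (0.48 N m) the rubber tears
- bar_end_1 (a point): one end of the wing nut's bar on mill_1, 24 mm from the nut point along its x; with the nut home it lies on the mill's +x side, and anticlockwise turning moves it to +y of the mill's frame
- bar_end_2 (a point): one end of the wing nut's bar on mill_2, 24 mm from the nut point along its x; with the nut home it lies on the mill's +x side, and anticlockwise turning moves it to +y of the mill's frame
- sample_jar_1: bystander, loose: a small glass jar with black lid, 50 mm across, 56 mm high. Origin: centre of its underside
- weight_200: bystander, loose: a brass-coloured balance weight, 40 mm across, 30 mm high. Origin: centre of its underside
- scoop_white: bystander, loose: a small white scoop, 109x48x26 mm. Origin: centre of its underside
- timer: bystander, loose: a round white kitchen timer with a grey dial, 62 mm across, 50 mm high. Origin: centre of its underside
Mind the look-alikes: they are no part of the job. What is shaped like the mill_2 but green or yellow is not meant.

How it is judged (in metres and radians):
On the way, in this order (a step that is already met when the one before it is completed fails the run):
1. the left-hand nut, that is one which binds on its seat when turned anticlockwise, has been felt to bind so (its coupling wound up anticlockwise by more than 0.09 rad for 0.2 s) (((y of cutter_1 in the frame of mill_1 above 0.0033 m and z of nut_1 in the frame of mill_1 below 0.1165 m) or (y of cutter_2 in the frame of mill_2 above 0.0033 m and z of nut_2 in the frame of mill_2 below 0.1165 m))), for 0.2 s.
2. then that nut is backed off clockwise by half a turn from its seat (risen by more than 3.8 mm) ((z of nut_1 in the frame of mill_1 above 0.1198 m or z of nut_2 in the frame of mill_2 above 0.1198 m)), for 0.2 s.
At the end, for the whole second after the job is handed in: The left-hand nut stands at least 3.8 mm (about half a turn) above its seat, the other nut is within 0.7 mm (about half a radian) of its seat, both couplings are relaxed to within 0.06 rad, and jar, weight, scoop and timer are within 20 mm of where they stood (((z of nut_1 in the frame of mill_1 above 0.1198 m and z of nut_2 in the frame of mill_2 below 0.1167 m) or (z of nut_2 in the frame of mill_2 above 0.1198 m and z of nut_1 in the frame of mill_1 below 0.1167 m)) and angle between the x axis of cutter_1 and the x axis of mill_1, either way round below 0.06 rad and angle between the x axis of cutter_2 and the x axis of mill_2, either way round below 0.06 rad and distance of each of sample_jar_1, weight_200, scoop_white, timer from where it was at the start of the episode below 0.02 m); the robot touches nothing.
It fails at once if a rubber coupling is wrung by more than 0.4 rad (angle between the x axis of cutter_1 and the x axis of mill_1, either way round above 0.4 rad or angle between the x axis of cutter_2 and the x axis of mill_2, either way round above 0.4 rad).
It fails at once if a nut is backed off anticlockwise, as only the right-hand one can be, by more than about a sixth of a turn (1.5 mm) ((z of nut_1 in the frame of mill_1 between 0.1175 and 0.1185 m and y of bar_end_1 in the frame of mill_1 above 0.01 m) or (z of nut_2 in the frame of mill_2 between 0.1175 and 0.1185 m and y of bar_end_2 in the frame of mill_2 above 0.01 m)).
It fails at once if a bystander is moved by more than 20 mm (not (distance of each of sample_jar_1, weight_200, scoop_white, timer from where it was at the start of the episode below 0.02 m)).
It also fails if it takes over 72 s, if anything falls off the work surface, if the arm or the gripper's body presses on something with over 40 N, if the wrist force passes 120 N, or if a joint passes its speed limit or range.

## Working session

There is one attempt and no reset: what is moved stays moved. The work goes in short steps, Python scripts to look and compute and a tool call to move; the robot and the scene stay as the last step left them, time stands still between calls to the robot, and variables do not carry over. Pictures are saved under pics/ and viewed, at most 10 in all, crops included, and the job is handed in when it is done.

Besides the shell and the picture viewer there is one more tool, called after ">>>" as name(argument=value, ...), one argument or row to a line, values as JSON. arm_command: Moves the arm, as the interface text tells. Its arguments: {"type":"object","properties":{"plan":{"type":"array"},"newtons":{"type":"number"}},"required":["plan"]}

```bash
mkdir -p pics
cat > h.py <<'E'
import numpy as np, cv2
from cell import manip, eyes, ticket
from scipy.spatial.transform import Rotation as R
def cam(n):
    c=eyes.camera(n); c['K']=np.array([[c['fx'],0,c['cx']],[0,c['fy'],c['cy']],[0,0,1.]]); c['D']=np.array(c['dist'],float)
    o=np.array(c['orientation'],float); c['R']=o if o.shape==(3,3) else R.from_euler('xyz',o).as_matrix()
    c['eye']=np.array(c['eye'],float); return c
def rays(c,uv):
    p=cv2.undistortPoints(np.array(uv,float).reshape(-1,1,2),c['K'],c['D']).reshape(-1,2)
    return np.c_[p,np.ones(len(p))]@c['R'].T
def plane(c,uv,z):
    d=rays(c,uv); return c['eye']+d*((z-c['eye'][2])/d[:,2])[:,None]
def cloud(c):
    v,u=np.nonzero(c['z_map']>0); d=rays(c,np.c_[u,v]); return u,v,c['eye']+d*c['z_map'][v,u][:,None]
E
python3 - <<'E'
from h import *
print(manip.read_state())
ims=[]
for n in('top','side'):
    c=cam(n); cv2.imwrite(f'pics/{n}.png',c['img']); np.savez(f'{n}.npz',**{k:c[k] for k in c}); print(n,c['eye'],c['orientation'],c['fx'])
E
```

```text
{'clock': 0.0, 'joints': array([ 1.26339150e+00,  3.00453825e-01,  1.52157071e+00, -1.20550889e-05,
        1.32071973e+00, -6.66422164e-02]), 'qd': array([-0.00047937, -0.00084819, -0.00024652, -0.00206464,  0.00120407,
       -0.00013577]), 'effort': array([ 3.12139919e-04, -5.31820428e+01, -3.52732337e+01,  7.08386069e-02,
        2.45554018e-02, -9.47714125e-05]), 'eef_pos': array([131.09221154, 533.87678971, 204.90019867]), 'eef_rot': array([-3.14044282e+00, -6.50383795e-05,  2.90083300e+00]), 'wrist_force': array([ 0.13826188, -0.44265396,  0.50915712]), 'moment': array([-0.07768891,  0.02696897, -0.03366901]), 'finger_force': 0.0, 'finger_gap': 94.0099228204379}
top [ 446.96565873  -58.80484823 1316.9281656 ] [-3.06933007 -0.01474122 -1.59782018] 373.0492992908836
side [-194.23640724 -622.61971533 1102.89695682] [-2.40934034 -0.01507647 -0.91318774] 349.1698338930244
```

View pics/top.png

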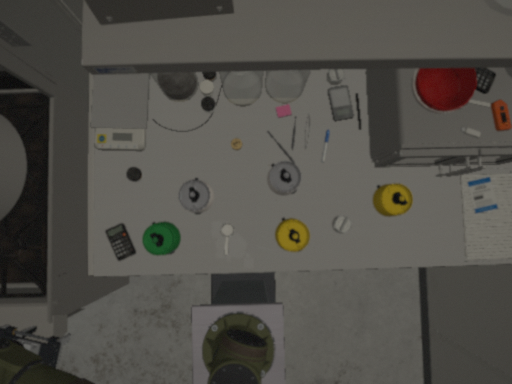

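View pics/side.png

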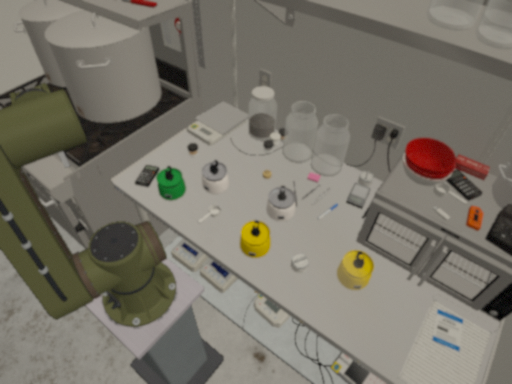

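The top view shows the two white mills at about (195,196) and (284,178), with yellow and green decoys nearby. Next I'll measure the two white ones.

Run:
```python
from h import *
c=dict(np.load('top.npz'))
out=[]
u,v,P=cloud(c)
for (a,b) in((195,196),(284,178)):
    cr=c['img'][b-25:b+25,a-25:a+25]; out.append(cv2.resize(cr,None,fx=8,fy=8,interpolation=cv2.INTER_CUBIC))
    g=cr.max(2); m=(g<45).astype(np.uint8)
    n,l,s,ce=cv2.connectedComponentsWithStats(m)
    for i in range(1,n):
        if s[i,4]>15: print('blob',s[i],plane(c,[ce[i]+[a-25,b-25]],125.))
    k=(abs(u-a)<25)&(abs(v-b)<25)
    for lo,hi in((60,80),(84,100),(110,140)):
        q=P[k&(P[:,2]>lo)&(P[:,2]<hi)]
        if len(q)>5: print(lo,len(q),q.mean(0).round(1),((q.min(0)+q.max(0))/2).round(1),np.ptp(q,0).round(0))
# things on the table above 15mm
k=(P[:,2]>12)&(P[:,2]<200)&(P[:,0]>250)&(P[:,0]<800)&(abs(P[:,1])<420)
m=np.zeros((384,512),np.uint8); m[v[k],u[k]]=255
n,l,s,ce=cv2.connectedComponentsWithStats(m)
idx=l[v,u]
for i in range(1,n):
    if s[i,4]>12:
        q=P[k&(idx==i)]; print(ce[i].round(),q.min(0).round(),q.max(0).round())
cv2.imwrite('pics/cr.png',np.hstack(out)*1)
```

```text
blob [20 17  9 14 62] [[529.51165485 123.19991784 125.        ]]
60 498 [529.5 126.1  75.9] [529.1 127.   70. ] [100. 101.  20.]
84 144 [531.7 134.   90.1] [530.1 129.4  92.1] [103. 106.  16.]
110 89 [530.2 127.9 128.5] [530.7 128.6 124.1] [48. 21. 27.]
blob [22 16 10 13 59] [[ 581.39523568 -167.58513163  125.        ]]
60 485 [ 583.7 -170.7   76.1] [ 585.  -170.8   70.1] [100. 101.  20.]
84 142 [ 585.7 -175.    89.7] [ 585.2 -173.9   91.7] [104. 103.  15.]
110 88 [ 584.2 -171.9  129. ] [ 585.2 -172.5  124.9] [45. 32. 28.]
[341. 118.] [ 791. -420.   13.] [ 799. -361.   27.]
[129. 135.] [697. 297.  13.] [800. 420.  56.]
[160. 125.] [777. 240.  12.] [799. 274.  21.]
[327. 136.] [ 720. -342.   12.] [ 749. -326.   20.]
[236. 144.] [694. -28.  13.] [734.   8.  35.]
[284. 178.] [ 528. -225.   12.] [ 638. -115.  139.]
[134. 174.] [587. 316.  12.] [635. 365.  64.]
[196. 196.] [470.  72.  14.] [596. 182. 138.]
[342. 224.] [ 387. -404.   12.] [ 453. -339.   53.]
[292. 235.] [ 336. -246.   13.] [ 448. -137.  137.]
[161. 238.] [335. 190.  12.] [446. 302. 137.]
[226. 240.] [330.   7.  12.] [436.  49.  32.]
[122. 242.] [321. 351.  12.] [442. 420.  25.]
```

View pics/cr.png

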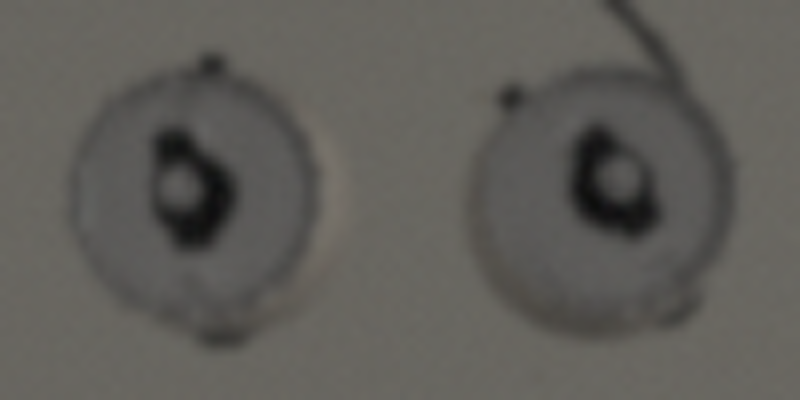

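The crops show both bars clearly. Mill A is at (530,128) with its bar roughly along x. Mill B is at (585,-172) with its bar rotated by about 35°. I'll go to A first.

>>> arm_command(
  plan=[
    [1, -0.0346, -0.02135, 0, 0],
    [1, -0.0346, -0.02135, 0, 0],
    [1, -0.0346, -0.02135, 0, 0],
    [1, -0.0346, -0.02135, 0, 0],
    [1, -0.0346, -0.02135, 0, 0],
    [1, -0.0346, -0.02135, 0, 0],
    [1, -0.0346, -0.02135, 0, 0],
    [1, -0.0346, -0.02135, 0, 0],
    [1, -0.0346, -0.02135, 0, 0],
    [1, -0.0346, -0.02135, 0, 0],
    [1, -0.0346, -0.02135, 0, 0],
    [1, -0.0346, -0.02135, 0, 0],
    [1, -0.0346, -0.02135, 0, 0],
    [1, -0.0346, -0.02135, 0, 0],
    [1, 0, 0, 0, 0],
    [1, 0, 0, 0, 0],
  ],
  newtons=25,
)

```text
clock: 2.1
eef_pos: [529.8, 128.6, 205.1]
eef_rot: [-3.141, -0.001, 2.901]
wrist_force: [-0.1, 0.8, 0.1]
finger_gap: 93.9
finger_force: 0.0
```

```bash
cat > nut.py <<'E'
from h import *
import sys
def nut(tag,zc=(118,142)):
    s=manip.read_state(); c=cam('wrist'); cv2.imwrite(f'pics/w{tag}.png',c['img'])
    print('tcp',s['eef_pos'].round(1),s['eef_rot'].round(3),'q',s['joints'].round(2),'F',s['wrist_force'].round(2),'M',s['moment'].round(3),'t',s['clock'])
    u,v,P=cloud(c); d=np.hypot(*(P[:,:2]-s['eef_pos'][:2]).T)
    dark=c['img'][v,u].max(1)<60
    for name,k in(('depth',(P[:,2]>zc[0])&(P[:,2]<zc[1])&(d<60)),('rim',(P[:,2]>86)&(P[:,2]<96)&(d<75))):
        q=P[k]
        if len(q)<20: print(name,len(q)); continue
        r=cv2.minAreaRect(q[:,:2].astype(np.float32)); w,e=np.linalg.eigh(np.cov(q[:,:2].T)); a=np.arctan2(e[1,1],e[0,1])%np.pi
        print(name,len(q),'med z',np.median(q[:,2]).round(1),'rect',np.round(r[0],1),np.round(r[1],1),'yaw pca',round(a,3),round(a+np.pi,3))
    return c,s
if __name__=='__main__': nut(sys.argv[1])
E
python3 nut.py A1
```

```text
tcp [529.8 128.6 205.1] [-3.141e+00 -1.000e-03  2.901e+00] q [ 0.17  0.29  1.53  0.    1.32 -1.16] F [-0.13  0.82  0.08] M [-0.019  0.012  0.024] t 2.1
depth 814 med z 128.4 rect [530.9 128.7] [47.6 20.4] yaw pca 0.18 3.322
rim 931 med z 89.0 rect [531.6 128.3] [104.9 105. ] yaw pca 3.089 6.231
```

View pics/wA1.png

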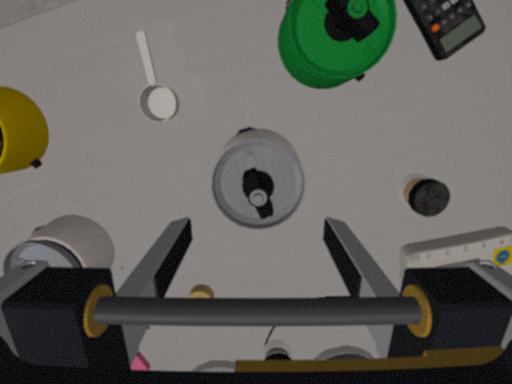

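>>> arm_command(
  plan=[
    [0, -0.001, 0, 0.01, -0.14],
    [0, 0, 0, 0.02, -0.14],
    [0, 0, 0, 0.02, -0.14],
    [0, 0, 0, 0.02, 0],
    [0, 0, 0, 0.02, 0],
    [0, 0, 0, 0.01, 0],
    [0, 0, 0, 0.002, 0],
    [0, 0, 0, 0, 0],
  ],
  newtons=15,
)

```text
clock: 3.15
eef_pos: [531.5, 128.3, 104.1]
eef_rot: [-3.142, 0.001, -2.962]
wrist_force: [0.2, 0.2, 0.3]
finger_gap: 47.4
finger_force: 0.0
```

```bash
cat > s.py <<'E'
from cell import manip
s=manip.read_state()
for k in('clock','eef_pos','eef_rot','joints','wrist_force','moment','finger_gap','finger_force'): print(k,s[k].round(3) if hasattr(s[k],'round') else s[k])
E
python3 s.py
```

```text
clock 3.15
eef_pos [531.453 128.326 104.083]
eef_rot [-3.142e+00  1.000e-03 -2.962e+00]
joints [ 0.17   0.397  1.64  -0.     1.104 -1.58 ]
wrist_force [0.232 0.221 0.279]
moment [0.066 0.016 0.032]
finger_gap 47.43608868338031
finger_force 0.0
```

>>> arm_command(
  plan=[
    [-0.6, 0, 0, 0, 0],
    [-1, 0, 0, 0, 0],
    [-1, 0, 0, 0, 0],
    [-1, 0, 0, 0, 0],
  ],
  newtons=15,
)

```text
clock: 3.65
eef_pos: [531.2, 128.7, 103.6]
eef_rot: [3.14, 0.0, -2.962]
wrist_force: [-0.8, 4.6, 1.3]
finger_gap: 14.4
finger_force: 15.0
```

```bash
python3 s.py
```

```text
clock 3.65
eef_pos [531.249 128.691 103.598]
eef_rot [ 3.14   0.    -2.962]
joints [ 1.700e-01  3.970e-01  1.641e+00  1.000e-03  1.103e+00 -1.580e+00]
wrist_force [-0.808  4.557  1.347]
moment [ 0.868  0.191 -0.021]
finger_gap 14.44473920550325
finger_force 14.99363824725151
```

>>> arm_command(
  plan=[
    [-1, 0, 0.0005, 0, -0.05],
    [-1, 0, 0, 0, -0.05],
    [-1, 0, 0, 0, 0],
  ],
  newtons=20,
)

```text
clock: 4.03
eef_pos: [531.2, 128.9, 103.6]
eef_rot: [3.141, 0.0, -2.863]
wrist_force: [-0.6, 3.3, 2.1]
finger_gap: 15.0
finger_force: 20.0
```

```bash
python3 s.py
```

```text
clock 4.025
eef_pos [531.208 128.875 103.612]
eef_rot [ 3.141  0.    -2.863]
joints [ 0.171  0.397  1.641  0.     1.103 -1.679]
wrist_force [-0.615  3.273  2.057]
moment [ 0.513  0.134 -0.076]
finger_gap 14.990274119318821
finger_force 19.996145367622375
```

>>> arm_command(
  plan=[
    [-1, 0, 0, 0, -0.05],
    [-1, 0, 0, 0, -0.05],
    [-1, 0, 0, 0, 0],
  ],
)

```text
clock: 4.4
eef_pos: [531.2, 128.8, 103.7]
eef_rot: [3.141, 0.0, -2.764]
wrist_force: [-0.8, 4.1, 4.2]
finger_gap: 14.5
finger_force: 20.0
```

```bash
python3 s.py
```

```text
clock 4.4
eef_pos [531.244 128.84  103.696]
eef_rot [ 3.141  0.    -2.764]
joints [ 0.171  0.397  1.641  0.     1.103 -1.778]
wrist_force [-0.771  4.067  4.188]
moment [ 0.759  0.282 -0.064]
finger_gap 14.549941790826788
finger_force 19.996725618839264
```

>>> arm_command(
  plan=[
    [-1, 0, 0, 0, -0.05],
    [-1, 0, 0, 0, -0.05],
    [-1, 0, 0, 0, 0],
  ],
)

```text
clock: 4.78
eef_pos: [531.3, 128.9, 103.7]
eef_rot: [3.141, 0.001, -2.664]
wrist_force: [-3.0, 4.5, 4.8]
finger_gap: 15.0
finger_force: 20.0
```

```bash
python3 s.py | grep -E "eef|force|mom"
```

```text
eef_pos [531.256 128.852 103.741]
eef_rot [ 3.141e+00  1.000e-03 -2.664e+00]
wrist_force [-2.976  4.513  4.792]
moment [ 0.961  0.478 -0.088]
finger_force 19.998342990875244
```

>>> arm_command(
  plan=[
    [-1, 0, 0, 0, -0.05],
    [-1, 0, 0, 0, -0.05],
    [-1, 0, 0, 0, 0],
  ],
)

```text
clock: 5.15
eef_pos: [531.2, 128.9, 103.8]
eef_rot: [3.141, 0.001, -2.564]
wrist_force: [-2.3, 5.1, 7.8]
finger_gap: 15.1
finger_force: 20.0
```

```bash
python3 s.py | grep -E "eef|force|mom"
```

```text
eef_pos [531.247 128.881 103.812]
eef_rot [ 3.141e+00  1.000e-03 -2.564e+00]
wrist_force [-2.263  5.116  7.831]
moment [ 1.005  0.521 -0.052]
finger_force 19.999593794345856
```

A turns freely anticlockwise past 0.3 rad and pushes upward, so it is the right-hand nut. I'll screw it back home and feel for the seat.

>>> arm_command(
  plan=[
    [-1, 0, 0, 0, 0.1],
    [-1, 0, 0, 0, 0.1],
    [-1, 0, 0, 0, 0.1],
    [-1, 0, 0, 0, 0.1],
    [-1, 0, 0, 0, 0],
  ],
)

```text
clock: 5.78
eef_pos: [531.3, 128.7, 103.5]
eef_rot: [3.141, 0.0, -2.964]
wrist_force: [-1.6, 5.1, 5.0]
finger_gap: 14.9
finger_force: 20.0
```

```bash
python3 s.py | grep -E "eef|force|mom"
```

```text
eef_pos [531.254 128.74  103.522]
eef_rot [ 3.141  0.    -2.964]
wrist_force [-1.593  5.054  4.969]
moment [0.899 0.217 0.012]
finger_force 19.9961256980896
```

>>> arm_command(
  plan=[
    [-1, 0, 0, 0, 0.05],
    [-1, 0, 0, 0, 0.05],
    [-1, 0, 0, 0, 0],
  ],
)

```text
clock: 6.15
eef_pos: [531.2, 128.7, 103.4]
eef_rot: [3.141, 0.0, -3.061]
wrist_force: [-1.1, 4.0, 3.0]
finger_gap: 14.6
finger_force: 20.0
```

```bash
python3 s.py | grep -E "eef|force|mom"
```

```text
eef_pos [531.208 128.695 103.438]
eef_rot [ 3.141  0.    -3.061]
wrist_force [-1.055  3.957  3.001]
moment [0.957 0.134 0.051]
finger_force 19.995770752429962
```

>>> arm_command(
  plan=[
    [-1, 0, 0, 0, 0.05],
    [-1, 0, 0, 0, 0.03],
    [-1, 0, 0, 0, 0],
  ],
)

```text
clock: 6.52
eef_pos: [531.2, 128.6, 103.4]
eef_rot: [3.142, 0.0, -3.141]
wrist_force: [-1.3, 4.8, 0.9]
finger_gap: 14.9
finger_force: 20.0
```

```bash
python3 s.py | grep -E "eef|force|mom"
```

```text
eef_pos [531.198 128.628 103.382]
eef_rot [ 3.142  0.    -3.141]
wrist_force [-1.294  4.843  0.851]
moment [0.97  0.048 0.014]
finger_force 19.995127022266388
```

>>> arm_command(
  plan=[
    [-1, 0, 0, 0, 0.05],
    [-1, 0, 0, 0, 0.03],
    [-1, 0, 0, 0, 0],
  ],
)

```text
clock: 6.9
eef_pos: [531.2, 128.6, 103.4]
eef_rot: [-3.142, -0.0, 3.062]
wrist_force: [-0.1, 5.5, 0.6]
finger_gap: 15.0
finger_force: 20.0
```

```bash
python3 s.py | grep -E "eef|force|mom"
```

```text
eef_pos [531.185 128.59  103.393]
eef_rot [-3.142 -0.     3.062]
wrist_force [-0.129  5.497  0.619]
moment [1.041 0.043 0.109]
finger_force 20.00324159860611
```

>>> arm_command(
  plan=[
    [-1, 0, 0, 0, 0.05],
    [-1, 0, 0, 0, 0],
  ],
)

```text
clock: 7.15
eef_pos: [531.2, 128.6, 103.4]
eef_rot: [-3.142, -0.0, 3.012]
wrist_force: [0.1, 5.6, 0.2]
finger_gap: 14.4
finger_force: 20.0
```

```bash
python3 s.py | grep -E "eef|force|mom"
```

```text
eef_pos [531.155 128.598 103.369]
eef_rot [-3.142 -0.     3.012]
wrist_force [0.066 5.59  0.157]
moment [0.922 0.051 0.209]
finger_force 20.016000866889954
```

A bound clockwise at 0.21 N m, so it is right-handed and home. I'll unwind it, release, and move to B.

>>> arm_command(
  plan=[
    [-1, 0, 0, 0, -0.08],
    [-1, 0, 0, 0, -0.05],
    [-0.5, 0, 0, 0, 0],
    [0, 0, 0, 0, 0],
    [0, 0, 0, 0, 0],
    [0, 0, 0, -0.03, 0],
    [0, 0, 0, -0.04, 0],
    [0.5, 0, 0, -0.04, 0],
    [0.5, 0, 0, 0, 0],
  ],
)

```text
clock: 8.28
eef_pos: [532.2, 128.6, 216.3]
eef_rot: [3.141, 0.005, 3.141]
wrist_force: [0.4, -0.5, -0.1]
finger_gap: 63.7
finger_force: 0.0
```

>>> arm_command(
  plan=[
    [1, -0.0057, -0.03, 0, 0],
    [1, -0.0057, -0.03, 0, 0],
    [1, -0.0057, -0.03, 0, 0],
    [1, -0.0057, -0.03, 0, 0],
    [1, -0.0057, -0.03, 0, 0],
    [1, -0.0057, -0.03, 0, 0],
    [1, -0.0057, -0.03, 0, 0],
    [1, -0.0057, -0.03, 0, 0],
    [1, -0.0057, -0.03, 0, 0],
    [1, -0.0057, -0.03, 0, 0],
    [1, 0, 0, 0, 0],
    [1, 0, 0, 0, 0],
  ],
)

```text
clock: 9.78
eef_pos: [587.6, -170.9, 212.6]
eef_rot: [3.141, -0.001, 3.141]
wrist_force: [1.0, 1.2, 0.2]
finger_gap: 94.0
finger_force: 0.0
```

```bash
python3 nut.py B1
```

```text
tcp [ 587.6 -170.9  212.6] [ 3.141e+00 -1.000e-03  3.141e+00] q [-0.34  0.44  1.32  0.    1.39 -1.91] F [1.04 1.24 0.17] M [-0.004  0.003  0.001] t 9.775
depth 789 med z 128.4 rect [ 585.  -173.5] [47.6 20.3] yaw pca 0.53 3.672
rim 906 med z 88.9 rect [ 585.5 -173.8] [105.  105.2] yaw pca 0.72 3.861
```

View pics/wB1.png

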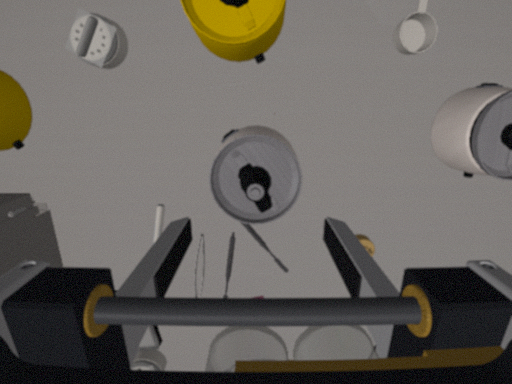

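>>> arm_command(
  plan=[
    [0, 0.0026, -0.0027, 0, 0.174],
    [0, 0, 0, 0, 0.174],
    [0, 0, 0, 0, 0.174],
    [0, 0, 0, 0, 0.174],
    [0, 0, 0, 0, 0.174],
    [0, 0, 0, 0, 0.174],
    [0, 0, 0, 0, 0.174],
    [0, 0, 0, 0, 0.174],
    [0, 0, 0, 0, 0.174],
    [0, 0, 0, 0, 0.174],
    [0, 0, 0, 0, 0.174],
    [0, 0, 0, 0, 0.174],
    [0, 0, 0, 0, 0.174],
    [0, 0, 0, 0, 0.174],
    [0, 0, 0, 0, 0.174],
    [0, 0, 0, 0.03, 0],
    [0, 0, 0, 0.03, 0],
    [0, 0, 0, 0.01, 0],
    [0, 0, 0, 0, 0],
  ],
)

```text
clock: 12.2
eef_pos: [585.4, -173.7, 143.6]
eef_rot: [-3.141, 0.0, 0.531]
wrist_force: [-0.0, 0.3, 0.4]
finger_gap: 47.1
finger_force: 0.0
```

```bash
python3 nut.py B2
```

```text
tcp [ 585.4 -173.7  143.6] [-3.141  0.     0.531] q [-0.35  0.49  1.41  0.    1.25  0.69] F [-0.05  0.27  0.42] M [-0.011  0.149 -0.008] t 12.2
depth 1317 med z 128.2 rect [ 586.8 -171. ] [42.1 45.3] yaw pca 0.532 3.673
rim 1236 med z 89.0 rect [ 586.2 -173.1] [102.6 105.6] yaw pca 0.63 3.771
```

>>> arm_command(
  plan=[
    [0, 0, 0, 0.02, 0],
    [0, 0, 0, 0.015, 0],
    [0, 0, 0, 0.005, 0],
    [-0.6, 0, 0, 0, 0],
    [-1, 0, 0, 0, 0],
    [-1, 0, 0, 0, 0],
    [-1, 0, 0, 0, 0],
  ],
  newtons=20,
)

```text
clock: 13.12
eef_pos: [585.2, -173.5, 103.8]
eef_rot: [-3.14, -0.0, 0.531]
wrist_force: [-3.6, 4.0, 5.7]
finger_gap: 14.6
finger_force: 20.0
```

```bash
python3 s.py | grep -E "eef|force|mom|gap"
```

```text
eef_pos [ 585.159 -173.536  103.78 ]
eef_rot [-3.14  -0.     0.531]
wrist_force [-3.568  3.999  5.664]
moment [0.687 0.775 0.01 ]
finger_gap 14.636828986279184
finger_force 19.995834231376648
```

>>> arm_command(
  plan=[
    [-1, 0, 0, 0, -0.05],
    [-1, 0, 0, 0, -0.05],
    [-1, 0, 0, 0, 0],
  ],
)

```text
clock: 13.5
eef_pos: [585.1, -173.6, 103.7]
eef_rot: [-3.14, -0.0, 0.632]
wrist_force: [-3.8, 4.8, 3.8]
finger_gap: 14.5
finger_force: 20.0
```

```bash
python3 s.py | grep -E "eef|force|mom"
```

```text
eef_pos [ 585.128 -173.571  103.728]
eef_rot [-3.14  -0.     0.632]
wrist_force [-3.823  4.849  3.83 ]
moment [ 0.813  0.742 -0.055]
finger_force 19.995903074741364
```

Fz is falling this time, so the nut is moving down. I'll continue in small steps.

>>> arm_command(
  plan=[
    [-1, 0, 0, 0, -0.05],
    [-1, 0, 0, 0, -0.03],
    [-1, 0, 0, 0, 0],
  ],
)

```text
clock: 13.88
eef_pos: [585.2, -173.5, 103.7]
eef_rot: [-3.14, -0.0, 0.711]
wrist_force: [-3.2, 4.3, 3.0]
finger_gap: 14.9
finger_force: 20.0
```

```bash
python3 s.py | grep -E "eef|force|mom"
```

```text
eef_pos [ 585.159 -173.539  103.687]
eef_rot [-3.14  -0.     0.711]
wrist_force [-3.227  4.284  2.995]
moment [ 0.83   0.677 -0.086]
finger_force 19.99926209449768
```

>>> arm_command(
  plan=[
    [-1, 0, 0, 0, -0.04],
    [-1, 0, 0, 0, -0.03],
    [-1, 0, 0, 0, 0],
  ],
)

```text
clock: 14.25
eef_pos: [585.1, -173.6, 103.7]
eef_rot: [-3.14, -0.0, 0.781]
wrist_force: [-3.1, 4.5, 3.2]
finger_gap: 14.7
finger_force: 20.0
```

```bash
python3 s.py | grep -E "eef|force|mom"
```

```text
eef_pos [ 585.142 -173.56   103.699]
eef_rot [-3.14  -0.     0.781]
wrist_force [-3.111  4.545  3.16 ]
moment [ 0.776  0.706 -0.146]
finger_force 20.012488067150116
```

>>> arm_command(
  plan=[
    [-1, 0, 0, 0, -0.04],
    [-1, 0, 0, 0, -0.02],
    [-1, 0, 0, 0, 0],
    [-1, 0, 0, 0, 0],
    [-1, 0, 0, 0, 0],
  ],
)

```text
clock: 14.88
eef_pos: [585.2, -173.6, 103.7]
eef_rot: [-3.14, -0.0, 0.841]
wrist_force: [-3.0, 4.2, 2.7]
finger_gap: 15.0
finger_force: 20.0
```

```bash
python3 s.py | grep -E "joints|eef|force|mom"
```

```text
eef_pos [ 585.155 -173.555  103.704]
eef_rot [-3.14  -0.     0.841]
joints [-3.490e-01  5.290e-01  1.445e+00  1.000e-03  1.169e+00  3.810e-01]
wrist_force [-2.987  4.218  2.693]
moment [ 0.806  0.629 -0.244]
finger_force 20.037935078144073
```

B bound firmly anticlockwise at 0.244 N m, so it is the left-hand nut. I'll reverse it now, checking the breakaway torque first.

>>> arm_command(
  plan=[
    [-1, 0, 0, 0, 0.1],
    [-1, 0, 0, 0, 0.1],
    [-1, 0, 0, 0, 0.1],
    [-1, 0, 0, -0.0001, 0.1],
    [-1, 0, 0, 0, 0],
  ],
)

```text
clock: 15.5
eef_pos: [585.2, -173.5, 103.9]
eef_rot: [-3.141, 0.0, 0.44]
wrist_force: [-3.5, 4.5, 3.0]
finger_gap: 14.6
finger_force: 20.0
```

```bash
python3 s.py | grep -E "joints|eef|force|mom"
```

```text
eef_pos [ 585.157 -173.531  103.876]
eef_rot [-3.141  0.     0.44 ]
joints [-3.490e-01  5.280e-01  1.445e+00  1.000e-03  1.169e+00  7.820e-01]
wrist_force [-3.493  4.472  2.994]
moment [0.794 0.777 0.008]
finger_force 19.99727636575699
```

Breakaway was free. I'll turn 1.65 rad further clockwise, to J6 of about 2.43.

>>> arm_command(
  plan=[
    [-1, 0, 0, -0.0002, 0.15],
    [-1, 0, 0, -0.0002, 0.15],
    [-1, 0, 0, -0.0002, 0.15],
    [-1, 0, 0, -0.0002, 0.15],
    [-1, 0, 0, -0.0002, 0.15],
    [-1, 0, 0, -0.0002, 0.15],
    [-1, 0, 0, -0.0002, 0.15],
    [-1, 0, 0, -0.0002, 0.15],
    [-1, 0, 0, -0.0002, 0.15],
    [-1, 0, 0, -0.0002, 0.15],
    [-1, 0, 0, -0.0002, 0.15],
    [-1, 0, 0, 0, 0],
  ],
)

```text
clock: 17.0
eef_pos: [585.1, -173.5, 105.9]
eef_rot: [3.141, 0.001, -1.211]
wrist_force: [-4.1, 4.8, 4.3]
finger_gap: 15.0
finger_force: 20.0
```

```bash
python3 s.py | grep -E "joints|eef|force|mom"
```

```text
eef_pos [ 585.073 -173.459  105.943]
eef_rot [ 3.141e+00  1.000e-03 -1.211e+00]
joints [-3.490e-01  5.260e-01  1.444e+00  1.000e-03  1.173e+00  2.433e+00]
wrist_force [-4.148  4.787  4.292]
moment [0.952 0.893 0.068]
finger_force 20.001149475574493
```

>>> arm_command(
  plan=[
    [-0.5, 0, 0, 0, 0],
    [0, 0, 0, 0, 0],
    [0, 0, 0, 0, 0],
    [0, 0, 0, -0.025, 0],
    [0, 0, 0, -0.03, 0],
    [0, 0, 0, 0, 0],
  ],
)

```text
clock: 17.75
eef_pos: [586.2, -174.5, 163.0]
eef_rot: [-3.139, -0.003, -1.209]
wrist_force: [0.7, -0.3, -0.1]
finger_gap: 46.9
finger_force: 0.0
```

>>> arm_command(
  plan=[
    [0, 0, 0, 0, -0.174],
    [0, 0, 0, 0, -0.174],
    [0, 0, 0, 0, -0.174],
    [0, 0, 0, 0, -0.174],
    [0, 0, 0, 0, -0.174],
    [0, 0, 0, 0, -0.174],
    [0, 0, 0, 0, -0.174],
    [0, 0, 0, 0, -0.174],
    [0, 0, 0, 0, -0.174],
    [0, 0, 0, 0, -0.174],
    [0, 0, 0, 0, -0.174],
    [0, 0, 0, 0, -0.174],
    [0, 0, 0, 0, -0.174],
    [0, 0, 0, 0, -0.174],
    [0, 0, 0, 0, -0.174],
    [0, 0, 0, 0, -0.174],
    [0, 0, 0, 0, -0.174],
    [0, 0, 0, 0, -0.174],
    [0, 0, 0, 0, 0],
  ],
)

```text
clock: 20.12
eef_pos: [585.0, -174.1, 159.7]
eef_rot: [-3.141, -0.001, 1.922]
wrist_force: [0.3, 0.5, 0.0]
finger_gap: 47.1
finger_force: 0.0
```

```bash
python3 nut.py B3
```

```text
tcp [ 585.  -174.1  159.7] [-3.141e+00 -1.000e-03  1.922e+00] q [-0.35  0.47  1.39 -0.    1.28 -0.7 ] F [0.33 0.49 0.05] M [-0.074  0.04  -0.046] t 20.125
depth 1172 med z 130.5 rect [ 585.6 -173.4] [20.7 48.1] yaw pca 1.971 5.113
rim 1124 med z 88.9 rect [ 585.6 -173.3] [104.8 104.1] yaw pca 0.756 3.898
```

View pics/wB3.png

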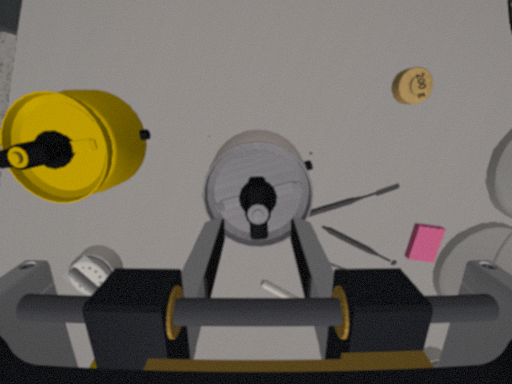

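The bar is aligned with the gripper in the view, at about (258,205). I'll regrip and turn it further.

>>> arm_command(
  plan=[
    [0, 0.0004, 0.0008, 0.02, -0.05],
    [0, 0, 0, 0.02, 0],
    [0, 0, 0, 0.01, 0],
    [0, 0, 0, 0.0035, 0],
    [-0.6, 0, 0, 0, 0],
    [-1, 0, 0, 0, 0],
    [-1, 0, 0, 0, 0],
    [-1, 0, 0, 0, 0],
    [-1, 0, 0, 0, 0.1],
  ],
)

```text
clock: 21.3
eef_pos: [585.6, -173.8, 107.6]
eef_rot: [-3.141, 0.0, 1.871]
wrist_force: [-4.5, -2.1, 4.5]
finger_gap: 15.0
finger_force: 20.0
```

```bash
python3 s.py | grep -E "joints|eef|force|mom|gap"
```

```text
eef_pos [ 585.597 -173.813  107.565]
eef_rot [-3.141  0.     1.871]
joints [-3.480e-01  5.250e-01  1.441e+00 -1.000e-03  1.176e+00 -6.480e-01]
wrist_force [-4.496 -2.081  4.457]
moment [-0.376  1.02   0.086]
finger_gap 15.0377541966281
finger_force 19.99818205833435
```

>>> arm_command(
  plan=[
    [-1, 0, 0, -0.0002, 0.15],
    [-1, 0, 0, -0.0002, 0.15],
    [-1, 0, 0, -0.0002, 0.15],
    [-1, 0, 0, -0.0002, 0.15],
    [-1, 0, 0, -0.0002, 0.15],
    [-1, 0, 0, -0.0002, 0.15],
    [-1, 0, 0, -0.0002, 0.15],
    [-1, 0, 0, -0.0002, 0.15],
    [-1, 0, 0, -0.0002, 0.15],
    [-1, 0, 0, -0.0002, 0.15],
    [-1, 0, 0, -0.0002, 0.15],
    [-1, 0, 0, -0.0002, 0.15],
    [-1, 0, 0, 0, 0],
    [-1, 0, 0, 0, 0],
  ],
)

```text
clock: 23.05
eef_pos: [584.9, -173.4, 109.8]
eef_rot: [-3.141, 0.003, 0.073]
wrist_force: [-9.8, 1.3, 6.3]
finger_gap: 14.8
finger_force: 20.0
```

```bash
python3 s.py | grep -E "joints|eef|force|mom|gap"
```

```text
eef_pos [ 584.908 -173.392  109.838]
eef_rot [-3.141e+00  3.000e-03  7.300e-02]
joints [-3.480e-01  5.220e-01  1.440e+00 -1.000e-03  1.182e+00  1.150e+00]
wrist_force [-9.845  1.272  6.301]
moment [0.167 2.132 0.06 ]
finger_gap 14.804853540397888
finger_force 19.999862015247345
```

>>> arm_command(
  plan=[
    [-0.5, 0, 0, 0, 0],
    [0, 0, 0, 0, 0],
    [0, 0, 0, 0, 0],
    [0, 0, 0, -0.03, 0],
    [0, 0, 0, -0.04, 0],
    [0, 0, 0, -0.04, 0],
    [0, 0, 0, 0, 0],
    [0, 0, 0, 0, 0],
  ],
)

```text
clock: 24.05
eef_pos: [585.7, -173.4, 218.8]
eef_rot: [-3.141, 0.001, 0.073]
wrist_force: [-0.2, 0.9, -0.7]
finger_gap: 47.3
finger_force: 0.0
```

```bash
python3 nut.py B4
python3 - <<'E'
from h import *
c=cam('wrist');u,v,P=cloud(c)
for x,y in((585.5,-173.4),(531,128.6)):
  k=(np.hypot(P[:,0]-x,P[:,1]-y)<26)&(P[:,2]>118)&(P[:,2]<150); print(k.sum(),np.median(P[k,2]) if k.any() else '')
E
```

```text
tcp [ 585.7 -173.4  218.8] [-3.141e+00  1.000e-03  7.300e-02] q [-0.35  0.43  1.32 -0.    1.4   1.15] F [-0.2   0.89 -0.74] M [-0.034  0.14   0.008] t 24.05
depth 765 med z 132.7 rect [ 586.6 -174.2] [47.9 20.7] yaw pca 0.117 3.259
rim 712 med z 88.6 rect [ 586.1 -174.2] [104.6 104.6] yaw pca 0.674 3.815
771 132.6354338348193
19 119.0334089816339
```

```bash
python3 -c "
from cell import ticket; print(ticket.sign_off())"
```

```text
the job is handed in; nothing more can be done
None
```

The job is handed in, but sign-off returned no verdict. The left-hand nut is on the mill at about (585, -173) mm: it bound anticlockwise at 0.24 N m, then I backed it off clockwise about 3.66 rad (about 4.7 mm above its seat). The right-hand nut, at about (531, 129) mm, was felt to seat at 0.21 N m and left home. The gripper is open and clear of everything, and I did not re-measure the bystanders at the end.

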